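# Pin the hold-down bar over the glue-up

## Task

Swing the raised wooden hold-down bar fully down between the two ears of its steel fork, then lock it there with the square-headed wooden pin from the slotted rack: the pin must go through both ears and the bar until its head is fully home against the fork. Fingers can reach only the pin's tip end in the rack, so it will have to be put down and taken again nearer the head. Leave everything else on the bench where it is, and let go at the end.

Things in the scene. Friction and masses are not known exactly. Their poses are not given: they have to be found in the camera images.
- pin: dark hardwood pin, 90 g: round shank 18 mm thick, 100 mm long, last 14 mm tapering to 9 mm; square head 34 x 34 mm, 40 mm long. Origin on the axis at the shoulder (shank meets head); x points along the shank to the tip, head from x = -40 to 0 mm. Starts level in the rack's groove. On the bench it lies on head and tip, about 5 degrees off level, and does not roll.
- pin_mid (a point): point on the pin's axis, 32 mm from the shoulder towards the tip; it coincides with fork when the pin is fully home
- rack: fixed pale wooden block 110 x 68 mm, 84 mm high; one deep groove along its x axis, 40 mm wide, open at the top and +x end. Origin on the bench under the stowed pin's shoulder; spans x = -55 to 55 mm. Pin axis 47 mm up; the pin's last 45 mm stick out beyond the +x face; walls stand 20 mm above its head and leave no room for fingers. Lift the pin straight up.
- fixture: fixed plywood plank (90 mm wide, 20 thick, x = -35 to 265 mm) with a steel fork, the boards being glued (x = 70 to 160 mm, top 51 mm up) and the bar's hinge (x = 220 mm, z = 75 mm). Origin on the bench below the fork's hole; x points along the plank from fork to hinge, y along the axis of the fork's holes, z up.
- fork (a point): centre of the fork on its hole axis, 75 mm above the bench; axes as fixture. Two upright ears, plates 14 mm thick, 50 mm wide in x, top 100 mm above the bench, outer faces at y = +32 and -32 mm, inner at +18 and -18 mm, each with a round 20.5 mm hole along y. The pin may go in from either side.
- lug (a point): centre of the cross hole (21 mm, along y) in the free end of the hold-down bar; the bar is 30 mm wide, 44 mm high (22 mm above and below this point) and ends 25 mm beyond it. Coincides with fork when the bar is fully down.
- bar (a joint): angle of the hold-down bar about its hinge, rad: 0 is fully down on its stop, lug hole in line with the fork holes; larger is raised. Stiff hinge: it stays where it is left; a push of a few newtons down on its free end lowers it.
- tumbler: glass tumbler, 72 mm wide, 105 mm high, origin under its centre; leave alone
- yellow_block: yellow plastic block 90 x 60 x 35 mm, origin under its centre; leave alone
- sanding_block: wooden sanding block 110 x 60 x 33 mm with a cork sole, origin under its centre; leave alone
- glue: white glue bottle, 60 mm wide, 150 mm high, origin under its centre; leave alone
- offcut: dark wood offcut 130 x 45 x 19 mm, origin under its centre; leave alone
- screwdriver: screwdriver lying on the bench between the robot and the work, handle to its -x; leave alone
- loose_clamp: small F-clamp lying flat, 240 x 90 mm, about 25 mm high, origin under the middle of its bar; leave alone
Mind the look-alikes: they are no part of the job. What is shaped like the pin but blue is not meant.

How it is judged:
On the way, in this order (a step that is already met when the one before it is completed fails the run):
1. the bar is swung fully down into the fork (value of joint bar below 0.03 rad), for 0.2 s.
2. the pin is through both ears and the bar, its head home (y of pin_mid in the frame of fork between -0.004 and 0.004 m and distance between pin_mid and fork below 0.008 m and angle between the x axis of pin and the y axis of fork, either way round below 0.1 rad), for 0.2 s.
At the end, for the whole second after the job is handed in: The bar is down (within 0.03 rad), the pin runs along the fork's hole axis (within 0.1 rad and 8 mm) through both ears and the bar with its head within 4 mm of the ear, at rest and released (all of step 2 and distance between lug and fork below 0.008 m and value of joint bar below 0.03 rad and linear speed of pin below 0.02 m/s); the robot touches nothing.
It fails at once if the glass tumbler is moved more than 30 mm or tipped (distance of tumbler from where it was at the start of the episode above 0.03 m or angle between tumbler's own z axis and vertical above 0.3 rad).
It fails at once if another bystander is moved more than 40 mm (distance of any of yellow_block, sanding_block, glue, offcut, screwdriver, loose_clamp from where it was at the start of the episode above 0.04 m).
It also fails if it takes over 54 s, if anything falls off the work surface, if the arm or the gripper's body presses on something with over 40 N, if the wrist force passes 120 N, or if a joint passes its speed limit or range.

## Robot

A 6-joint arm with a two-finger parallel gripper is mounted at the origin on the work surface. World frame = base frame: x ahead of the robot, y to its left, z up, the work surface at z = 0. Lengths are in m, angles in rad, forces in N, time in s.
With the tool pointing down it reaches from about 0.225 to 0.875 m from the base axis. Payload 3.4 kg.
Tool frame: the origin (TCP) lies on the centre line of the jaws, within the pads' length; the fingertips stand 17 mm ahead of it and the grasp point (between the pads) lies 2 mm behind it; z points along the fingers, y is the line along which they close (so a half turn about z gives the same grasp; the last joint's range is limited). The gripper opens to 85 mm and grips with 20 to 120 N. Pads are 22 mm wide; open, the fingers measure 114 mm over their backs; the gripper's body (76 mm by 85 mm) begins 54 mm behind the grasp point. The pads swing forward as they close: fully open they stand 13 mm farther back than shut.
Start: joints at [-1.375, 0.276, 1.505, -0, 1.361, -0.121], TCP at [0.179, -0.546, 0.248] pointing down, gripper open.
Joint ranges: [-2.89, 2.89], [-0.75, 2.08], [0.22, 2.7], [-1.18, 4.32], [0.11, 2.71], [-2.7, 2.7]. Speed limits (rad/s): [2.57, 2.57, 3.14, 3.14, 3.14, 3.14].

## Interface

Orientations are given as a unit quaternion [w, x, y, z].
In Python, from rig import manip gives the robot as it stands.
- The arm moves only by the tool move_arm, never from a script. Its argument "steps" is one flat list of numbers, 7 for each row, row after row: the turn, a rotation vector about the world's x, y, z normalised to -1 to 1, where 1 is 360 degrees, then the shift along the world's x, y, z normalised to -1 to 1, where 1 is 1 m, then the opening, from -1 (shut) to 1 (fully open). A call has exactly 10 rows; each row is the pose to reach, as a shift and turn from the pose commanded when the call began, turning the shorter way round; what a row does not reach only later rows make up. A row lasts 1/10 s, in which the tool goes at most 50 mm and 8.59 degrees, less where a joint would pass 70% of its speed; a pose out of reach is approached as far as the arm can. A call with a number of a shift or a turn outside -1 to 1 is refused whole. A call with a gripper value outside its range is refused whole. The fingers move at their own pace and stop on an object; "squeeze" is the grip in N (left out, the last holds). Time passes only in rows, so rows that repeat a pose let the fingers close, or fill a call up. It gives the time, the measured TCP pose, the force, the opening and the grip force at its end, in the units of the state.
- manip.get_state(): the state, without advancing time (a new reading comes with each control period).
- manip.get_image(name): name is "scene" or "side" or "wrist"; returns a dict with "pixels" (384x512x3 uint8, blue, green, red), "fx", "fy", "cx", "cy" (pixels), "R" (3x3) and "t" (3): a world point X has camera coordinates R X + t. Camera axes: x right, y down, z forward; pixel columns grow to the right and rows downward; lengths in m; the calibration is good to about 2 mm. A picture is of the moment at which its call begins. There is no depth.
- manip.sign_off(): hands the job in; it is judged then, once.
The state is a dict: "clock": time; "qpos": joint angles; "qd": joint speeds; "effort": joint torques, N m; "position": TCP position; "ee_rot": TCP orientation; "contact_force": force on the tool from outside, world axes, zero at the start; "moment": the same for the moment, N m; "width": finger opening in m; "gripper_force": force on a finger pad.
Only numpy, scipy, OpenCV 4.12 (cv2) and the standard library are available. Lean on these libraries where they do the work, as an engineer would, in place of code of your own. Each camera call takes 0.05 s, during which the arm holds its last target. There are 200 camera calls.

## Working session

There is one attempt and no reset: what is moved stays moved. The work goes in short steps, Python scripts to look and compute and a tool call to move; the robot and the scene stay as the last step left them, time stands still between calls to the robot, and variables do not carry over. Pictures are saved under pics/ and viewed, at most 10 in all, crops included, and the job is handed in when it is done.

Besides the shell and the picture viewer there is one more tool, called after ">>>" by a JSON object that holds its "fn" and its "kwargs", one argument or row to a line. move_arm: Moves the arm, as the interface text tells. Scaled input: -1 to 1 covers 1 m each way for a shift and 360 degrees each way for a turn. Its arguments: {"type":"object","properties":{"steps":{"type":"array"},"squeeze":{"type":"number"}},"required":["steps"]}

```bash
ls; mkdir -p pics; cat > h.py <<'E'
import numpy as np, cv2
from rig import manip
def snap(n,f):
    im=manip.get_image(n); cv2.imwrite(f'pics/{f}.png',im['pixels']); np.savez(f'pics/{f}.npz',**{k:np.array(v) for k,v in im.items()}); return im
def load(f): return dict(np.load(f'pics/{f}.npz'))
def ray(im,u,v):
    R=np.array(im['R']);t=np.array(im['t'])
    d=R.T@np.array([(u-im['cx'])/im['fx'],(v-im['cy'])/im['fy'],1.]); return -R.T@t,d/np.linalg.norm(d)
def onz(im,u,v,z):
    o,d=ray(im,u,v); return o+d*(z-o[2])/d[2]
def tri(obs):
    A=np.zeros((3,3));b=np.zeros(3)
    P=[ray(*o) for o in obs]
    for o,d in P:
        M=np.eye(3)-np.outer(d,d);A+=M;b+=M@o
    X=np.linalg.solve(A,b); return X,[np.linalg.norm((np.eye(3)-np.outer(d,d))@(X-o)) for o,d in P]
def proj(im,X):
    c=np.array(im['R'])@np.array(X)+np.array(im['t']); return np.array([im['fx']*c[0]/c[2]+im['cx'],im['fy']*c[1]/c[2]+im['cy']])
E
python3 - <<'E'
from h import *
a=snap('scene','s0');b=snap('side','d0');w=snap('wrist','w0')
for i in(a,b,w): print(-np.array(i['R']).T@np.array(i['t']),np.array(i['R'])[2],i['fx'])
print(manip.get_state())
E
```

```text
pics
[ 1.28613643 -0.29753909  1.52396692] [-0.46817445  0.18557372 -0.86393002] 477.02325413231523
[0.40831194 0.73557882 0.74592023] [ 0.08899778 -0.71375754 -0.69471546] 363.07882362105556
[ 0.2429784  -0.52465761  0.37276154] [-0.25475078 -0.0813796  -0.96357636] 289.9029236237873
{'clock': 0.15, 'qpos': array([-1.37498348e+00,  2.76487032e-01,  1.50581982e+00, -3.43431475e-05,
        1.36065288e+00, -1.20976838e-01]), 'qd': array([-0.00072567, -0.00203011, -0.0045453 , -0.00093231,  0.00102892,
        0.0013194 ]), 'effort': array([ 2.28062854e-03, -4.17144048e+01, -2.46032578e+01,  2.09371387e-05,
        7.63722695e-03, -1.18914483e-05]), 'position': array([ 0.17905219, -0.54605267,  0.24762608]), 'ee_rot': array([-6.82435347e-04,  9.87480945e-01,  1.57736859e-01, -4.23504191e-05]), 'contact_force': array([-0.09103202,  0.94848892,  0.56409167]), 'moment': array([ 0.05188989, -0.02610325, -0.01498194]), 'gripper_force': 0.0, 'width': 0.08540155161936742}
```

View pics/s0.png

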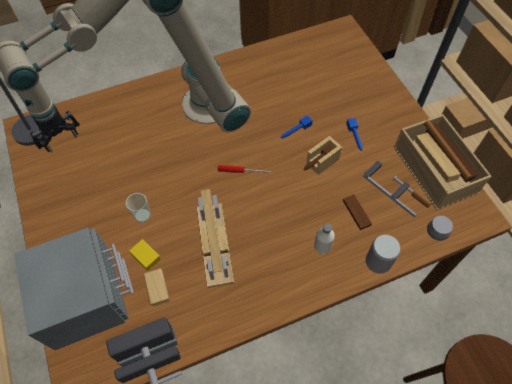

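View pics/d0.png

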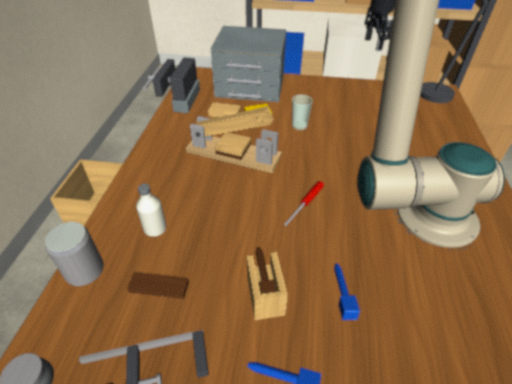

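The scene shows the rack with the dark pin at scene (322,155) / side (265,285). The fixture is at scene (213,240) / side (232,145). Things that could pass for the pin: the dark pin in the rack (scene 315,160), the blue pins at scene (297,127) and (354,133), and the dark offcut at (357,211). I choose the dark one in the rack and check it in a crop.

```bash
python3 - <<'E'
from h import *
a=load('s0')['pixels'];b=load('d0')['pixels']
c=lambda i,x,y,w,h:cv2.resize(i[y:y+h,x:x+w],(400,300),interpolation=cv2.INTER_CUBIC)
cv2.imwrite('pics/crop1.png',np.vstack([np.hstack([c(a,290,130,64,48),c(b,225,240,80,60+0*1)[:300]]),np.hstack([c(a,150,185,136,102),c(b,180,90,108,81)])]))
E
```

```text
(no output)
```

View pics/crop1.png

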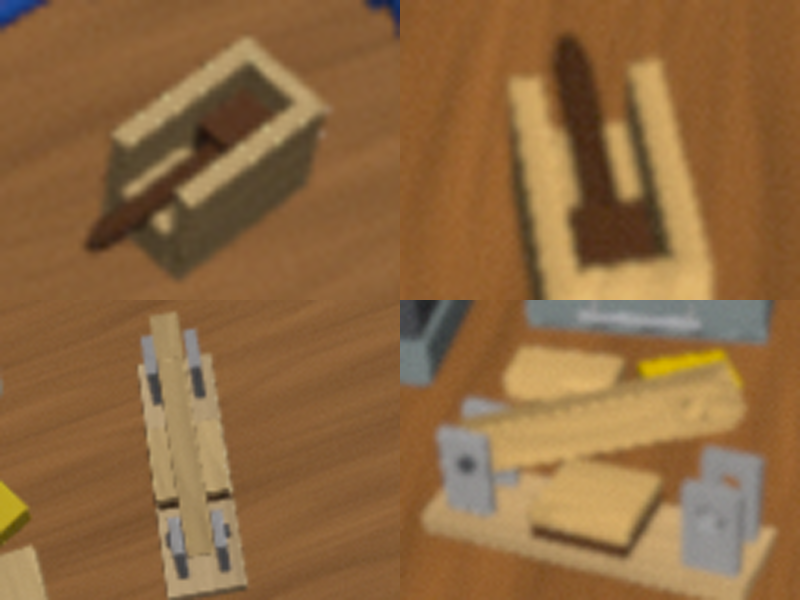

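```bash
python3 - <<'E'
from h import *
np.set_printoptions(precision=4,suppress=True)
a=load('s0');b=load('d0')
A=lambda x,y:(a,290+x/6.25-.4,130+y/6.25-.4); B=lambda x,y:(b,225+(x-400)/5-.4,240+y/5-.4)
C=lambda x,y:(a,150+x/2.94-.4,185+(y-300)/2.94-.4); D=lambda x,y:(b,180+(x-400)/3.7-.4,90+(y-300)/3.7-.4)
print('rack top z=.084',[onz(*A(*p),.084) for p in((247,38),(325,105),(115,138),(185,205))])
print('rack tri, near wall ends',tri([A(115,138),B(662,65)]),tri([A(185,205),B(512,78)]),tri([A(247,38),B(712,265)]))
print('tip',tri([A(95,245),B(567,40)]))
print('shoulder head corners',tri([A(200,130),B(645,200)]),tri([A(230,150),B(575,208)]))
print('plank',[onz(*C(*p),.02) for p in((170,598),(243,583),(140,372),(210,355))])
print('plank side',[onz(*D(*p),.02) for p in((775,525),(425,515),(740,575))])
print('hole front',onz(*D(710,520),.075),'lug',ray(*D(693,405)))
E
```

```text
rack top z=.084 [array([0.394 , 0.3472, 0.084 ]), array([0.4555, 0.3674, 0.084 ]), array([0.4289, 0.2433, 0.084 ]), array([0.487 , 0.2603, 0.084 ])]
rack tri, near wall ends (array([0.4249, 0.2448, 0.0792]), [np.float64(0.0010952726325103536), np.float64(0.0010952726325103971)]) (array([0.4879, 0.2616, 0.0825]), [np.float64(0.0017445399374069314), np.float64(0.0017445399374067846)]) (array([0.3949, 0.3458, 0.0867]), [np.float64(0.0006678853565387385), np.float64(0.0006678853565386141)])
tip (array([0.4713, 0.213 , 0.0478]), [np.float64(0.0004471988715856987), np.float64(0.0004471988715856335)])
shoulder head corners (array([0.4263, 0.3018, 0.0579]), [np.float64(0.0014950991727241511), np.float64(0.001495099172724079)]) (array([0.4527, 0.3109, 0.0632]), [np.float64(0.0020447036453653928), np.float64(0.0020447036453654097)])
plank [array([ 0.7446, -0.265 ,  0.02  ]), array([ 0.7596, -0.1839,  0.02  ]), array([ 0.4622, -0.2039,  0.02  ]), array([ 0.473 , -0.1173,  0.02  ])]
plank side [array([ 0.4512, -0.206 ,  0.02  ]), array([ 0.7585, -0.1755,  0.02  ]), array([ 0.4744, -0.1336,  0.02  ])]
hole front [ 0.501  -0.1336  0.075 ] lug (array([0.4083, 0.7356, 0.7459]), array([ 0.1037, -0.8348, -0.5408]))
```

>>> {"fn": "move_arm", "kwargs": {
  "steps": [0, 0, 0.02, 0.03, 0.04, 0.02, -1, 0, 0, 0.04, 0.06, 0.08, 0.04, -1, 0, 0, 0.06, 0.09, 0.115, 0.06, -1, 0, 0, 0.08, 0.12, 0.155, 0.08, -1, 0, 0, 0.1, 0.15, 0.19, 0.1, -1, 0, 0, 0.12, 0.18, 0.23, 0.11, -1, 0, 0, 0.135, 0.21, 0.27, 0.11, -1, 0, 0, 0.15, 0.24, 0.305, 0.11, -1, 0, 0, 0.16, 0.27, 0.34, 0.11, -1, 0, 0, 0.169, 0.29, 0.37, 0.11, -1]
}}

```text
clock: 1.15
position: [0.4706, -0.1742, 0.3582]
ee_rot: [0.0, 0.771, 0.637, 0.0]
contact_force: [0.5, -0.0, -0.0]
width: -0.0003
gripper_force: 0.0
```

>>> {"fn": "move_arm", "kwargs": {
  "steps": [0, 0, 0, 0.03, 0.03, 0, -1, 0, 0, 0, 0.03, 0.03, 0, -1, 0, 0, 0, 0.03, 0.03, 0, -1, 0, 0, 0, 0.03, 0.03, 0, -1, 0, 0, 0, 0.03, 0.03, 0, -1, 0, 0, 0, 0.03, 0.03, 0, -1, 0, 0, 0, 0.03, 0.03, 0, -1, 0, 0, 0, 0.03, 0.03, 0, -1, 0, 0, 0, 0.03, 0.03, 0, -1, 0, 0, 0, 0.03, 0.03, 0, -1]
}}

```text
clock: 2.15
position: [0.4991, -0.1465, 0.3584]
ee_rot: [0.0, 0.772, 0.636, 0.0]
contact_force: [-0.4, 0.6, -0.2]
width: 0.0003
gripper_force: 0.0
```

```bash
python3 - <<'E'
from h import *
w=snap('wrist','w1'); s=manip.get_state(); print(s['position'],s['ee_rot'],s['qpos'],s['clock'])
cv2.imwrite('pics/w1b.png',cv2.resize(w['pixels'],(800,600),interpolation=cv2.INTER_CUBIC))
E
```

```text
[ 0.49908693 -0.14647078  0.35833203] [4.52708608e-05 7.71702235e-01 6.35984008e-01 1.98345076e-05] [-4.19284604e-01  1.48944557e-01  1.40594925e+00 -4.87097226e-06
  1.58660012e+00 -2.27054286e-01] 2.2
```

View pics/w1b.png

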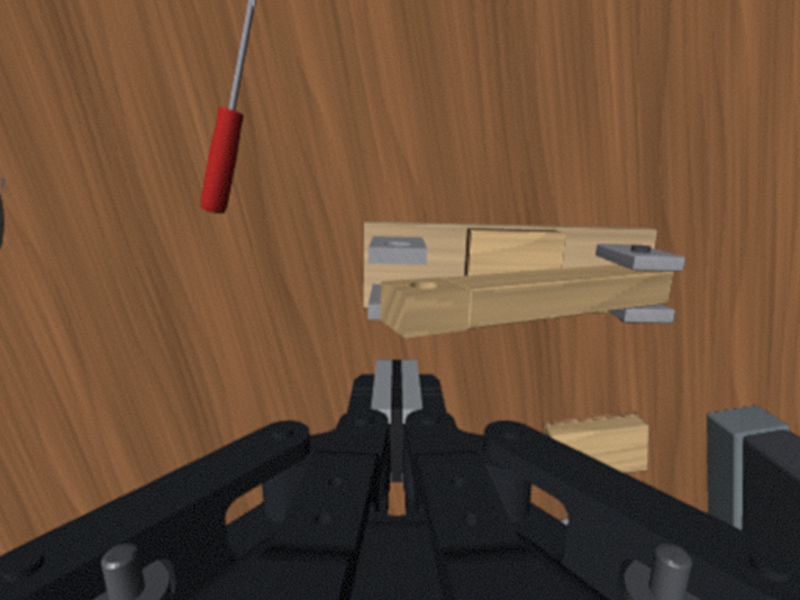

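```bash
python3 - <<'E'
from h import *
np.set_printoptions(precision=4,suppress=True)
w=load('w1'); P=lambda x,y:(w,x/1.5625-.2,y/1.5625-.2)
pl=np.array([onz(*P(*p),.02) for p in((364,222),(656,230),(364,306))]);print(pl)
d=pl[1]-pl[0];print(np.linalg.norm(d),np.degrees(np.arctan2(d[1],d[0])))
print('ear near top z.1',[onz(*P(*p),.1) for p in((369,263),(426,263),(369,250),(427,250),(368,319))])
print('hinge ears',[onz(*P(*p),.1) for p in((683,269),(625,269),(673,321),(620,321))])
# front hole at z=.075
print('hole',onz(*P(400,243),.075))
xf=d/np.linalg.norm(d); yf=np.array([-xf[1],xf[0],0]); 
O=pl[0]-.045*yf+.035*xf;O[2]=0;print('O',O,xf)
d0=load('d0')
o,r=ray(d0,258.8,118)
t=((O+.015*yf-o)@yf)/(r@yf);X=o+r*t;print('lug side',X,(X-O)@xf,X[2])
for n,p in(('end top far',(407,337)),('end topR',(470,330)),('hole top',(425,285))):
  o,r=ray(*P(*p));
  print(n,onz(*P(*p),.2),onz(*P(*p),.17))
# screwdriver handle
print('screw',onz(*P(222,110),.015),onz(*P(213,205),.015))
for n,p in(('glue',(152,232)),('rackbase',(265,318)),('screwtip',(285,223)),('offcut l',(128,285))): print(n,onz(d0,*p,0))
E
```

```text
[[ 0.4716 -0.1137  0.02  ]
 [ 0.7608 -0.1784  0.02  ]
 [ 0.453  -0.1998  0.02  ]]
0.2963815204548999 -12.616449148355194
ear near top z.1 [array([ 0.4754, -0.1425,  0.1   ]), array([ 0.5233, -0.1519,  0.1   ]), array([ 0.4777, -0.1316,  0.1   ]), array([ 0.5261, -0.141 ,  0.1   ]), array([ 0.4641, -0.1915,  0.1   ])]
hinge ears [array([ 0.7392, -0.1994,  0.1   ]), array([ 0.6903, -0.1899,  0.1   ]), array([ 0.7293, -0.2452,  0.1   ]), array([ 0.6831, -0.2362,  0.1   ])]
hole [ 0.5043 -0.1341  0.075 ]
O [ 0.4959 -0.1652  0.    ] [ 0.9759 -0.2184  0.    ]
lug side [ 0.5189 -0.155   0.1689] 0.020144502361383203 0.16890800274962525
end top far [ 0.4992 -0.1795  0.2   ] [ 0.4979 -0.19    0.17  ]
end topR [ 0.5409 -0.1826  0.2   ] [ 0.544  -0.1935  0.17  ]
hole top [ 0.5171 -0.147   0.2   ] [ 0.5177 -0.1541  0.17  ]
screw [0.3599 0.0157 0.015 ] [ 0.3249 -0.0681  0.015 ]
glue [0.7584 0.1655 0.    ]
rackbase [0.4352 0.362  0.    ]
screwtip [0.4137 0.085  0.    ]
offcut l [0.7597 0.3254 0.    ]
```

The wrist view shows the fork at (400,265), the bar's free end at (420,310) and its hinge at (650,290). The screwdriver is at (225,110). The fork origin comes out near (0.496,-0.166) with the plank at about -12°. I'll press the bar inboard of the ears.

>>> {"fn": "move_arm", "kwargs": {
  "steps": [0, 0, 0, 0.02, -0.014, -0.02, -1, 0, 0, 0, 0.041, -0.029, -0.05, -1, 0, 0, 0, 0.041, -0.029, -0.09, -1, 0, 0, 0, 0.041, -0.029, -0.13, -1, 0, 0, 0, 0.041, -0.029, -0.15, -1, 0, 0, 0, 0.041, -0.029, -0.165, -1, 0, 0, 0, 0.041, -0.029, -0.18, -1, 0, 0, 0, 0.041, -0.029, -0.195, -1, 0, 0, 0, 0.041, -0.029, -0.205, -1, 0, 0, 0, 0.041, -0.029, -0.205, -1]
}}

```text
clock: 3.2
position: [0.5395, -0.1751, 0.152]
ee_rot: [-0.001, 0.772, 0.636, -0.001]
contact_force: [-0.8, -0.6, 0.8]
width: 0.0001
gripper_force: 0.0
```

>>> {"fn": "move_arm", "kwargs": {
  "steps": [0, 0, 0, 0, 0, -0.008, -1, 0, 0, 0, 0, 0, -0.016, -1, 0, 0, 0, 0, 0, -0.024, -1, 0, 0, 0, 0, 0, -0.03, -1, 0, 0, 0, 0, 0, -0.034, -1, 0, 0, 0, 0, 0, -0.037, -1, 0, 0, 0, 0, 0, -0.039, -1, 0, 0, 0, 0, 0, -0.041, -1, 0, 0, 0, 0, 0, -0.042, -1, 0, 0, 0, 0, 0, -0.042, -1]
}}

```text
clock: 4.2
position: [0.5401, -0.1754, 0.1139]
ee_rot: [0.001, 0.772, 0.636, 0.0]
contact_force: [-5.6, 2.3, 15.5]
width: 0.0004
gripper_force: 7.6
```

```bash
python3 - <<'E'
from h import *
s=manip.get_state(); print(s['position'],s['contact_force'],s['clock'])
b=snap('side','d1')['pixels'];c=snap('wrist','w2')['pixels']
cv2.imwrite('pics/v2.png',np.hstack([cv2.resize(b[90:180,170:290],(400,300),interpolation=2),cv2.resize(c,(400,300))]))
E
```

```text
[ 0.54010912 -0.17538432  0.11389511] [-5.58257759  2.25881929 15.4791894 ] 4.2
```

View pics/v2.png

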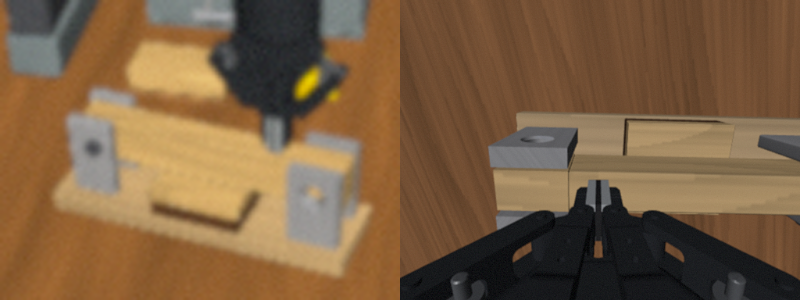

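The bar lies level between the ears: in the side crop it is flush at (325,165), and the push is held at 15 N with the fingertip at z=0.097. Next is the rack.

>>> {"fn": "move_arm", "kwargs": {
  "steps": [0, 0, 0, 0, 0, 0.04, -1, 0, 0, 0, 0, 0, 0.08, -1, 0, 0, 0.01, -0.01, 0.04, 0.11, 0, 0, 0, 0.02, -0.02, 0.09, 0.13, 0.1, 0, 0, 0.03, -0.03, 0.14, 0.13, 0.1, 0, 0, 0.04, -0.04, 0.19, 0.13, 0.1, 0, 0, 0.05, -0.05, 0.24, 0.13, 0.1, 0, 0, 0.06, -0.06, 0.285, 0.13, 0.1, 0, 0, 0.07, -0.07, 0.33, 0.13, 0.1, 0, 0, 0.079, -0.075, 0.37, 0.13, 0.1]
}}

```text
clock: 5.3
position: [0.4642, 0.1971, 0.2417]
ee_rot: [0.0, 0.59, 0.807, 0.001]
contact_force: [1.4, -0.7, -0.4]
width: 0.047
gripper_force: 0.0
```

>>> {"fn": "move_arm", "kwargs": {
  "steps": [0, 0, 0, -0.003, 0.043, 0, 0.1, 0, 0, 0, -0.003, 0.043, 0, 0.1, 0, 0, 0, -0.003, 0.043, 0, 0.1, 0, 0, 0, -0.003, 0.043, 0, 0.1, 0, 0, 0, -0.003, 0.043, 0, 0.1, 0, 0, 0, -0.003, 0.043, 0, 0.1, 0, 0, 0, -0.003, 0.043, 0, 0.1, 0, 0, 0, -0.003, 0.043, 0, 0.1, 0, 0, 0, -0.003, 0.043, 0, 0.1, 0, 0, 0, -0.003, 0.043, 0, 0.1]
}}

```text
clock: 6.3
position: [0.4622, 0.2375, 0.2413]
ee_rot: [0.0, 0.592, 0.806, 0.0]
contact_force: [-0.7, -0.5, -0.4]
width: 0.0468
gripper_force: 0.0
```

```bash
python3 - <<'E'
from h import *
w=snap('wrist','w3'); s=manip.get_state(); print(s['position'],s['ee_rot'],s['width'],s['clock'])
cv2.imwrite('pics/w3b.png',cv2.resize(w['pixels'],(800,600),interpolation=cv2.INTER_CUBIC))
E
```

```text
[0.46213754 0.2375347  0.24132738] [2.96797290e-05 5.91843596e-01 8.06052824e-01 4.36300555e-05] 0.04700297030794306 6.35
```

View pics/w3b.png

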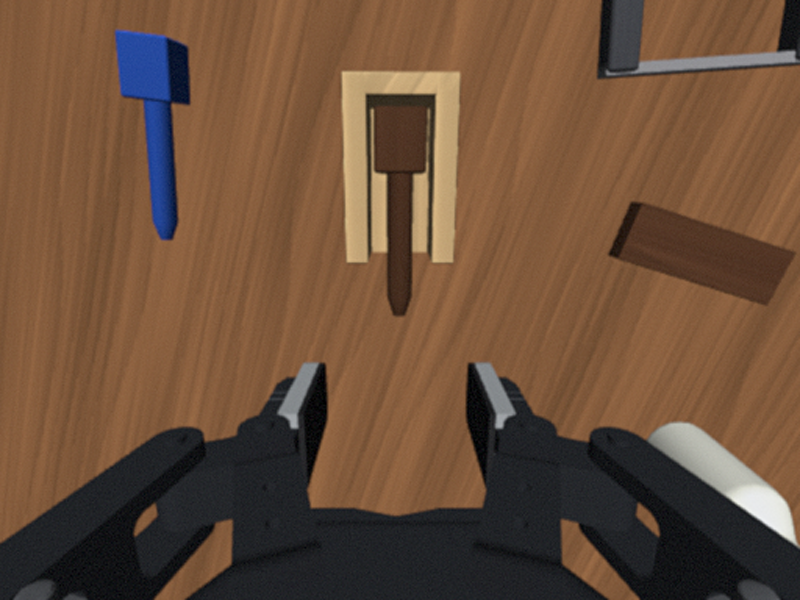

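The wrist view shows the dark pin in the rack, shoulder at (400,172) and tip at (399,315). It is in line with the jaws, and the blue pin at (160,130) is clear of it.

```bash
python3 - <<'E'
from h import *
np.set_printoptions(precision=4,suppress=True)
w=load('w3');hsv=cv2.cvtColor(w['pixels'],40)
P=lambda x,y:(w,x/1.5625-.2,y/1.5625-.2)
t=onz(*P(399.5,314),.047);s=onz(*P(400,173),.053);print(t,s,np.linalg.norm((t-s)[:2]),np.degrees(np.arctan2(*(t-s)[1::-1])))
print('tri tip with scene',tri([P(399.5,314),(load('s0'),304.8,168.8)]),tri([P(399.5,314),(load('d0'),258,247.6)]))
print('rack front top',[onz(*P(*p),.084) for p in((347,262),(453,262),(342,72),(460,72))])
E
```

```text
[0.4721 0.2124 0.047 ] [0.4425 0.3074 0.053 ] 0.09952425343883738 -72.6871096617947
tri tip with scene (array([0.472 , 0.2129, 0.0485]), [np.float64(0.00010496212157190984), np.float64(0.00010496212157204304)]) (array([0.4715, 0.2126, 0.0478]), [np.float64(0.0005314735957042296), np.float64(0.0005314735957042189)])
rack front top [array([0.4267, 0.2456, 0.084 ]), array([0.4905, 0.2655, 0.084 ]), array([0.3945, 0.3495, 0.084 ]), array([0.4583, 0.3694, 0.084 ])]
```

>>> {"fn": "move_arm", "kwargs": {
  "steps": [0, 0, 0, 0.001, 0.004, -0.03, 0.1, 0, 0, 0, 0.001, 0.004, -0.07, 0.1, 0, 0, 0, 0.001, 0.004, -0.11, 0.1, 0, 0, 0, 0.001, 0.004, -0.145, 0.1, 0, 0, 0, 0.001, 0.004, -0.17, 0.1, 0, 0, 0, 0.001, 0.004, -0.184, 0.1, 0, 0, 0, 0.001, 0.004, -0.184, 0.1, 0, 0, 0, 0.001, 0.004, -0.184, -1, 0, 0, 0, 0.001, 0.004, -0.184, -1, 0, 0, 0, 0.001, 0.004, -0.184, -1],
  "squeeze": 80
}}

```text
clock: 7.35
position: [0.4641, 0.2419, 0.0587]
ee_rot: [0.001, 0.592, 0.806, 0.001]
contact_force: [0.1, -0.6, 1.2]
width: 0.015
gripper_force: 78.1
```

>>> {"fn": "move_arm", "kwargs": {
  "steps": [0, 0, 0, 0, 0, 0, -1, 0, 0, 0, 0, 0, 0, -1, 0, 0, 0, 0, 0, 0, -1, 0, 0, 0, 0, 0, 0.01, -1, 0, 0, 0, 0, 0, 0.02, -1, 0, 0, 0, 0, 0, 0.03, -1, 0, 0, 0, 0, 0, 0.045, -1, 0, 0, 0, 0, 0, 0.06, -1, 0, 0, 0, 0, 0, 0.075, -1, 0, 0, 0, 0, 0, 0.09, -1]
}}

```text
clock: 8.35
position: [0.4629, 0.2415, 0.1486]
ee_rot: [0.0, 0.592, 0.806, 0.0]
contact_force: [0.4, 0.7, -0.9]
width: 0.015
gripper_force: 78.4
```

```bash
python3 - <<'E'
from h import *
w=snap('wrist','w4')['pixels'];b=snap('side','d4')['pixels']
cv2.imwrite('pics/v4.png',np.hstack([cv2.resize(w,(400,300)),cv2.resize(b[180:300,200:360],(400,300),interpolation=2)]))
E
```

```text
(no output)
```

View pics/v4.png

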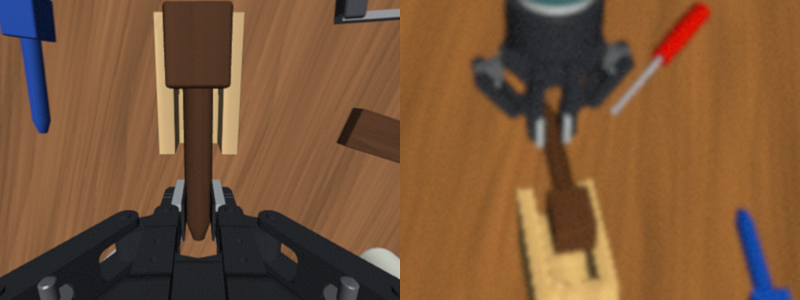

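The pin is held level and in line with the jaws: shoulder at wrist pane (198,88), tip at (198,238). I carry it to open bench in line with the fork holes.

>>> {"fn": "move_arm", "kwargs": {
  "steps": [0, 0, -0.005, 0.004, -0.02, 0.005, -1, 0, 0, -0.015, 0.012, -0.055, 0.005, -1, 0, 0, -0.027, 0.022, -0.09, 0.005, -1, 0, 0, -0.04, 0.032, -0.13, 0.005, -1, 0, 0, -0.053, 0.042, -0.17, 0.005, -1, 0, 0, -0.066, 0.052, -0.21, 0, -1, 0, 0, -0.076, 0.06, -0.245, -0.02, -1, 0, 0, -0.082, 0.064, -0.261, -0.05, -1, 0, 0, -0.082, 0.064, -0.261, -0.075, -1, 0, 0, -0.082, 0.064, -0.261, -0.085, -1]
}}

```text
clock: 9.45
position: [0.5249, -0.0198, 0.0596]
ee_rot: [-0.002, 0.778, 0.628, -0.002]
contact_force: [-0.4, -0.1, -1.0]
width: 0.0149
gripper_force: 78.4
```

>>> {"fn": "move_arm", "kwargs": {
  "steps": [0.003, -0.001, 0, 0, 0, 0, -1, 0.007, -0.0015, 0, 0, 0, -0.005, -1, 0.011, -0.0023, 0, 0, 0, -0.012, -1, 0.0136, -0.0029, 0, 0, 0, -0.02, -1, 0.0136, -0.0029, 0, 0, 0, -0.026, -1, 0.0136, -0.0029, 0, 0, 0, -0.03, -1, 0.0136, -0.0029, 0, 0, 0, -0.034, -1, 0.0136, -0.0029, 0, 0, 0, -0.037, -1, 0.0136, -0.0029, 0, 0, 0, -0.038, -1, 0.0136, -0.0029, 0, 0, 0, -0.038, -1]
}}

```text
clock: 10.45
position: [0.5271, -0.0193, 0.0242]
ee_rot: [-0.028, 0.777, 0.628, 0.034]
contact_force: [0.0, -0.3, -1.6]
width: 0.0148
gripper_force: 78.4
```

>>> {"fn": "move_arm", "kwargs": {
  "steps": [0, 0, 0, 0, 0, -0.001, -1, 0, 0, 0, 0, 0, -0.002, -1, 0, 0, 0, 0, 0, -0.003, -1, 0, 0, 0, 0, 0, -0.003, -1, 0, 0, 0, 0, 0, -0.003, -0.5, 0, 0, 0, 0, 0, -0.003, 0.0, 0, 0, 0, 0, 0, -0.003, 0.2, 0, 0, 0, 0, 0, 0, 0.3, 0, 0, 0, 0, 0, 0.02, 0.4, 0, 0, 0, 0, 0, 0.05, 0.4]
}}

```text
clock: 11.45
position: [0.5257, -0.0191, 0.0735]
ee_rot: [-0.029, 0.777, 0.628, 0.033]
contact_force: [0.5, 0.1, 0.2]
width: 0.0596
gripper_force: 0.0
```

>>> {"fn": "move_arm", "kwargs": {
  "steps": [-0.004, 0.001, 0, 0.005, 0.02, 0.04, 0.4, -0.009, 0.002, 0, 0.01, 0.05, 0.08, 0.4, -0.0136, 0.0029, 0, 0.015, 0.07, 0.11, 0.4, -0.0136, 0.0029, 0, 0.015, 0.07, 0.13, 0.4, -0.0136, 0.0029, 0, 0.015, 0.07, 0.13, 0.4, -0.0136, 0.0029, 0, 0.015, 0.07, 0.13, 0.4, -0.0136, 0.0029, 0, 0.015, 0.07, 0.13, 0.4, -0.0136, 0.0029, 0, 0.015, 0.07, 0.13, 0.4, -0.0136, 0.0029, 0, 0.015, 0.07, 0.13, 0.4, -0.0136, 0.0029, 0, 0.015, 0.07, 0.13, 0.4]
}}

```text
clock: 12.45
position: [0.5418, 0.0502, 0.2036]
ee_rot: [-0.0, 0.778, 0.628, -0.001]
contact_force: [0.5, 0.4, -0.3]
width: 0.0599
gripper_force: 0.0
```

```bash
python3 - <<'E'
from h import *
w=snap('wrist','w5'); s=manip.get_state(); print(s['position'],s['ee_rot'],s['width'],s['clock'])
b=snap('side','d5');a=snap('scene','s5')
c=np.vstack([cv2.resize(a['pixels'][140:230,180:300],(320,240),interpolation=2),cv2.resize(b['pixels'][90:240,150:350],(320,240),interpolation=2)])
cv2.imwrite('pics/v5.png',np.hstack([cv2.resize(w['pixels'],(480,360)),cv2.resize(c,(240,360))]))
cv2.imwrite('pics/v5.png',np.hstack([cv2.resize(w['pixels'],(480,480)),c]))
E
```

```text
[0.54195946 0.05033055 0.20379959] [-3.21137199e-04  7.77792512e-01  6.28520946e-01 -3.56109259e-04] 0.05958925010315282 12.5
```

View pics/v5.png

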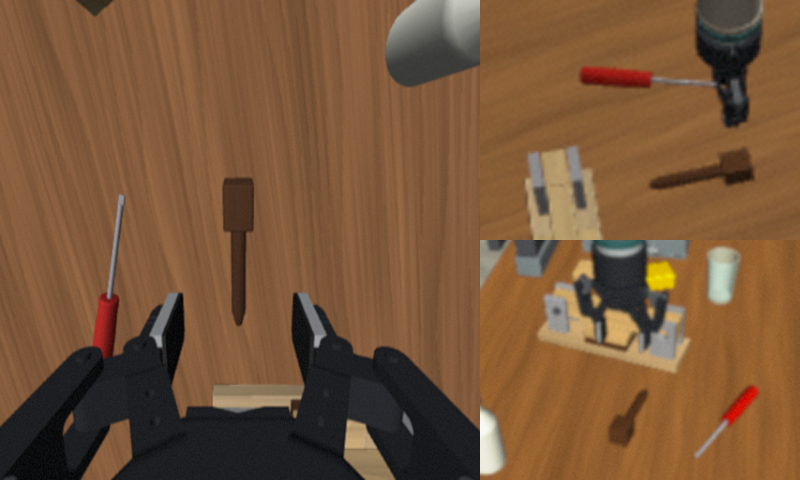

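The pin lies on the bench beside the fork, its head at wrist pane (238,205) and tip at (239,324), and the bar stays down. I measure the head.

```bash
python3 - <<'E'
from h import *
np.set_printoptions(precision=4,suppress=True)
w=load('w5');P=lambda x,y:(w,x*512/480,y*384/480)
hsv=cv2.cvtColor(w['pixels'],cv2.COLOR_BGR2HSV)
m=((hsv[...,2]<95)&(hsv[...,1]>90)).astype(np.uint8); m[:130]=0;m[265:]=0;m[:,:225]=0;m[:,285:]=0
for v in range(138,264,6):
    xs=np.flatnonzero(m[v]); print(v,xs.min() if len(xs) else None,xs.max() if len(xs) else None, w['pixels'][v,254].tolist())
s=onz(*P(238,231),.034);t=onz(*P(239,323),.009);k=onz(*P(238,191),.036)
print(s,t,k)
sd=load('d5');sc=load('s5')
# side: head/tip, scene
S=lambda x,y:(sc,180+(x-480)*.375,140+y*.375); D=lambda x,y:(sd,150+(x-480)*.625,90+(y-240)*.625)
print('tip',tri([P(239,323),S(652,185)]),tri([P(239,323),D(644,393)]))
print('shoulder top',tri([P(238,231),S(722,164)]))
E
```

```text
138 None None [56, 87, 128]
144 239 269 [33, 44, 67]
150 237 270 [38, 51, 78]
156 238 270 [40, 53, 81]
162 238 270 [33, 48, 75]
168 238 270 [35, 51, 76]
174 238 270 [35, 53, 77]
180 238 270 [37, 53, 78]
186 246 262 [30, 43, 68]
192 246 262 [39, 50, 76]
198 247 262 [31, 46, 69]
204 247 261 [31, 45, 69]
210 247 261 [33, 46, 71]
216 247 261 [27, 43, 65]
222 247 261 [32, 45, 70]
228 247 261 [31, 42, 70]
234 247 261 [35, 46, 69]
240 247 261 [27, 42, 65]
246 247 261 [32, 41, 64]
252 249 260 [24, 39, 64]
258 251 258 [27, 36, 58]
[0.5409 0.048  0.034 ] [ 0.5216 -0.0482  0.009 ] [0.548  0.0808 0.036 ]
tip (array([ 0.5224, -0.0473,  0.0096]), [np.float64(0.0009151688318276182), np.float64(0.0009151688318276322)]) (array([ 0.5214, -0.0543, -0.0044]), [np.float64(0.001451831025103996), np.float64(0.001451831025103857)])
shoulder top (array([0.5409, 0.0475, 0.0315]), [np.float64(0.00014729427087383575), np.float64(0.00014729427087379612)])
```

>>> {"fn": "move_arm", "kwargs": {
  "steps": [0, 0, 0, 0.003, 0.017, -0.02, 0.4, 0, 0, 0, 0.003, 0.017, -0.06, 0.4, 0, 0, 0, 0.003, 0.017, -0.1, 0.4, 0, 0, 0, 0.003, 0.017, -0.135, 0.4, 0, 0, 0, 0.003, 0.017, -0.16, 0.4, 0, 0, 0, 0.003, 0.017, -0.172, 0.4, 0, 0, 0, 0.003, 0.017, -0.178, 0.4, 0, 0, 0, 0.003, 0.017, -0.178, 0.4, 0, 0, 0, 0.003, 0.017, -0.178, 0, 0, 0, 0, 0.003, 0.017, -0.178, -1],
  "squeeze": 80
}}

```text
clock: 13.6
position: [0.5462, 0.0676, 0.0278]
ee_rot: [0.001, 0.778, 0.629, 0.001]
contact_force: [-1.8, 0.3, 9.8]
width: 0.0327
gripper_force: 80.7
```

>>> {"fn": "move_arm", "kwargs": {
  "steps": [0, 0, 0, 0, 0, 0, -1, 0, 0, 0, 0, 0, 0, -1, 0, 0, 0, 0, 0, 0, -1, 0, 0, 0, 0, 0, 0.01, -1, 0, 0, 0, 0, 0, 0.02, -1, 0, 0, 0, 0, 0, 0.03, -1, 0, 0, 0, 0, 0, 0.04, -1, 0, 0, 0, 0, 0, 0.05, -1, -0.007, 0.0015, 0, 0, 0, 0.055, -1, -0.0144, 0.0031, 0, 0, 0, 0.055, -1]
}}

```text
clock: 14.6
position: [0.5459, 0.0671, 0.083]
ee_rot: [0.03, 0.777, 0.627, -0.036]
contact_force: [0.4, -0.3, -1.9]
width: 0.0326
gripper_force: 79.5
```

```bash
python3 - <<'E'
from h import *
s=manip.get_state(); print(s['position'],s['ee_rot'],s['width'],s['clock'])
w=snap('wrist','w6');b=snap('side','d6');a=snap('scene','s6')
cv2.imwrite('pics/v6.png',np.vstack([cv2.resize(w['pixels'][120:312],(800,300),interpolation=2),np.hstack([cv2.resize(b['pixels'][100:190,200:320],(400,300),interpolation=2),cv2.resize(a['pixels'][155:230,190:290],(400,300),interpolation=2)])]))
E
```

```text
[0.54588571 0.06706353 0.0830241 ] [ 0.03044112  0.77721527  0.62748811 -0.03561508] 0.03263781459965658 14.6
```

View pics/v6.png

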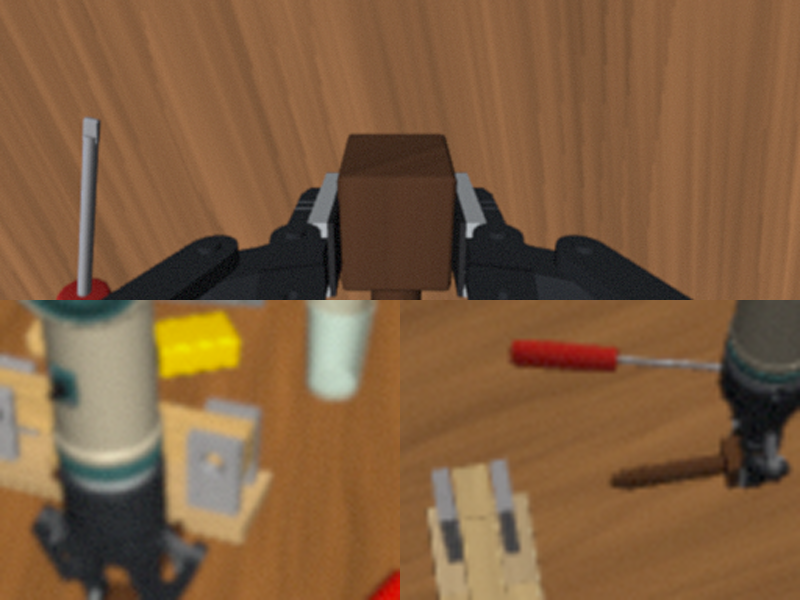

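The pin is gripped by its head, square in the jaws (wrist pane 395,215), with the shank pointing at the fork and its tip at the scene crop (615,481). I now measure the hole and the tip in the same views.

```bash
python3 - <<'E'
from h import *
np.set_printoptions(precision=4,suppress=True)
def earmask(n): 
    i=load(n);h=cv2.cvtColor(i['pixels'],40).astype(int);return i,(h[...,1]<70)&(h[...,2]>60)
def show(n,x0,x1,y0,y1):
    i,m=earmask(n);print(n)
    for v in range(y0,y1): print(v,''.join('#' if m[v,u] else '.' for u in range(x0,x1)))
show('w2',110,230,155,220)
show('d5',240,290,128,165)
show('s5',190,225,188,222)
i=load('s6');g=i['pixels'].sum(2)
print('s6 tip (sum)');print(g[194:206,238:262])
E
```

```text
w2
155 ........................................................................................................................
156 ........................................................................................................................
157 ........................................................................................................................
158 ........................................................................................................................
159 ........................................................................................................................
160 ........................................................................................................................
161 ........................................................................................................................
162 ...................................................############################.........................................
163 .................................................############################################
[... 10954 characters left out ...]
80 281 277 243 168 161 146 139 145 136 142 129 128 124 132 112 120
  127 119 121 111 132 139]
 [275 284 271 273 206 129 117 121 115 115  88 115 104  95 124  92 115 111
  134 150 193 193 219 256]
 [282 273 278 270 232 146 134 130 119 113 117 130 126 161 173 179 224 263
  258 266 270 268 270 281]
 [286 284 277 285 278 275 260 231 219 188 225 266 280 280 271 281 276 281
  289 283 279 281 291 291]
 [282 284 285 285 285 287 282 279 287 286 285 297 287 289 288 281 287 286
  287 295 297 295 308 309]
 [292 287 286 286 288 294 295 296 297 297 292 291 288 288 288 285 291 291
  294 297 304 310 309 302]
 [293 287 291 300 301 300 304 296 285 291 289 281 291 289 291 297 298 304
  301 298 310 303 305 301]]
```

```bash
python3 - <<'E'
from h import *
np.set_printoptions(precision=4,suppress=True)
w=load('w2');c=[onz(w,*p,.1) for p in((112.5,187),(214.8,188),(115,213.5),(215,215.5))]
print(c)
d=(c[1]-c[0]+c[3]-c[2]);ang=np.arctan2(d[1],d[0]);print(np.degrees(ang),np.linalg.norm(c[1]-c[0]),np.linalg.norm(c[0]-c[2]))
a=np.radians(-12);xf=np.array([np.cos(a),np.sin(a),0]);yf=np.array([-xf[1],xf[0],0])
m=sum(c)/4;O=m-.025*yf;print('O w2',O)
# scene: ear top outer near ear: cols 214..218 row 196 => near-x end; compare prediction
s=load('s6')
for n,X in(('+y ear outer near',O*[1,1,0]+[0,0,.1]-.025*xf+.032*yf),('+y inner near',O*[1,1,0]+[0,0,.1]-.025*xf+.018*yf),('-y outer near',O*[1,1,0]+[0,0,.1]-.025*xf-.032*yf)): print(n,proj(s,X))
st=manip.get_state();p=st['position']
tip=onz(s,242.3,199.8,.074);print('tip scene',tip)
u=tip-p;u[2]=0;print('u',u/np.linalg.norm(u),np.linalg.norm(u),np.degrees(np.arctan2(u[1],u[0])))
rel=tip-O;print('tip in fixture xy',rel@xf,rel@yf,'tcp',(p-O)@xf,(p-O)@yf)
print('prediction of level pin tip pixel z .070/.074/.078',[proj(s,p*[1,1,0]-.12*yf+[0,0,z]) for z in(.07,.074,.078)])
E
```

```text
[array([ 0.4777, -0.1288,  0.1   ]), array([ 0.5271, -0.139 ,  0.1   ]), array([ 0.4745, -0.1423,  0.1   ]), array([ 0.524 , -0.1531,  0.1   ])]
-11.961127324076255 0.05048400001491984 0.013830403188608634
O w2 [ 0.4956 -0.1653  0.1   ]
+y ear outer near [216.651  194.4195]
+y inner near [212.6146 195.081 ]
-y outer near [198.1511 197.4512]
tip scene [ 0.5178 -0.0508  0.074 ]
u [-0.2249 -0.9744  0.    ] 0.12212477930943798 -102.9979289123677
tip in fixture xy -0.002074403214305253 0.11661424421172366 tcp 5.255426039673522e-05 0.2387205002892881
prediction of level pin tip pixel z .070/.074/.078 [array([243.0397, 200.7835]), array([242.9994, 200.2271]), array([242.9589, 199.6684])]
```

The fork origin is (0.4956,-0.1653) at -12.0°, and the pin is on the hole line within about 1 mm. I advance the tip into the first ear.

>>> {"fn": "move_arm", "kwargs": {
  "steps": [0, 0, 0, -0.004, -0.0196, 0.001, -1, 0, 0, 0, -0.008, -0.039, 0.001, -1, 0, 0, 0, -0.012, -0.059, 0.001, -1, 0, 0, 0, -0.015, -0.069, 0.001, -1, 0, 0, 0, -0.0162, -0.076, 0.001, -1, 0, 0, 0, -0.0172, -0.081, 0.001, -1, 0, 0, 0, -0.0183, -0.086, 0.001, -1, 0, 0, 0, -0.0193, -0.091, 0.001, -1, 0, 0, 0, -0.0204, -0.096, 0.001, -1, 0, 0, 0, -0.0208, -0.098, 0.001, -1]
}}

```text
clock: 15.75
position: [0.5245, -0.0306, 0.0824]
ee_rot: [0.029, 0.777, 0.628, -0.036]
contact_force: [0.2, 0.9, -0.8]
width: 0.0321
gripper_force: 79.5
```

```bash
python3 - <<'E'
from h import *
np.set_printoptions(precision=4,suppress=True)
s=manip.get_state();print(s['position'],s['contact_force'],s['moment'])
O=np.array([.4956,-.1653,0]);a=np.radians(-12);xf=np.array([np.cos(a),np.sin(a),0]);yf=np.array([-xf[1],xf[0],0])
print((s['position']-O)@xf,(s['position']-O)@yf)
E
```

```text
[ 0.5245 -0.0306  0.0824] [ 0.1905  0.9345 -0.7518] [ 0.0512 -0.0406  0.0369]
0.0002802480369185692 0.1377515789752578
```

>>> {"fn": "move_arm", "kwargs": {
  "steps": [0, 0, 0, -0.001, -0.005, 0.001, -1, 0, 0, 0, -0.0021, -0.01, 0.001, -1, 0, 0, 0, -0.0032, -0.015, 0.001, -1, 0, 0, 0, -0.0043, -0.02, 0.001, -1, 0, 0, 0, -0.0053, -0.025, 0.001, -1, 0, 0, 0, -0.0064, -0.03, 0.001, -1, 0, 0, 0, -0.0075, -0.035, 0.001, -1, 0, 0, 0, -0.0085, -0.04, 0.001, -1, 0, 0, 0, -0.0096, -0.045, 0.001, -1, 0, 0, 0, -0.0096, -0.045, 0.001, -1]
}}

```text
clock: 16.75
position: [0.5146, -0.0761, 0.0833]
ee_rot: [0.029, 0.777, 0.628, -0.036]
contact_force: [0.4, 0.3, -0.8]
width: 0.0323
gripper_force: 79.7
```

>>> {"fn": "move_arm", "kwargs": {
  "steps": [0, 0, 0, -0.001, -0.005, 0, -1, 0, 0, 0, -0.0021, -0.01, 0, -1, 0, 0, 0, -0.0032, -0.015, 0, -1, 0, 0, 0, -0.0043, -0.02, 0, -1, 0, 0, 0, -0.0053, -0.025, 0, -1, 0, 0, 0, -0.0064, -0.03, 0, -1, 0, 0, 0, -0.007, -0.033, 0, -1, 0, 0, 0, -0.0077, -0.036, 0, -1, 0, 0, 0, -0.0081, -0.038, 0, -1, 0, 0, 0, -0.0081, -0.038, 0, -1]
}}

```text
clock: 17.75
position: [0.5066, -0.1136, 0.0833]
ee_rot: [0.029, 0.777, 0.628, -0.036]
contact_force: [-0.8, 0.3, -1.3]
width: 0.0324
gripper_force: 79.7
```

>>> {"fn": "move_arm", "kwargs": {
  "steps": [0, 0, 0, -0.0002, -0.001, 0, -1, 0, 0, 0, -0.0004, -0.002, 0, -1, 0, 0, 0, -0.0006, -0.003, 0, -1, 0, 0, 0, -0.0008, -0.004, 0, -1, 0, 0, 0, -0.001, -0.005, 0, -1, 0, 0, 0, -0.0012, -0.006, 0, -1, 0, 0, 0, -0.0012, -0.006, 0, -1, 0, 0, 0, -0.0012, -0.006, 0, -1, 0, 0, 0, -0.0012, -0.006, 0, -1, 0, 0, 0, -0.0012, -0.006, 0, -1]
}}

```text
clock: 18.75
position: [0.5065, -0.1142, 0.0834]
ee_rot: [0.026, 0.778, 0.627, -0.032]
contact_force: [3.9, 16.4, 2.5]
width: 0.0327
gripper_force: 80.3
```

>>> {"fn": "move_arm", "kwargs": {
  "steps": [0, 0, 0, 0.0008, 0.004, 0, -1, 0, 0, 0, 0.001, 0.005, 0, -1, 0, 0, 0, 0.001, 0.005, 0, 0, 0, 0, 0, 0.001, 0.005, 0, 0.4, 0, 0, 0, 0.001, 0.005, 0, 0.4, 0, 0, 0, 0.001, 0.005, 0.02, 0.4, 0, 0, 0, 0.003, 0.015, 0.06, 0.4, 0, 0, 0, 0.01, 0.04, 0.1, 0.4, 0, 0, 0, 0.01, 0.06, 0.14, 0.4, 0, 0, 0, 0.01, 0.06, 0.16, 0.4]
}}

```text
clock: 19.75
position: [0.5168, -0.058, 0.2472]
ee_rot: [0.031, 0.776, 0.629, -0.034]
contact_force: [-0.0, -0.6, 0.3]
width: 0.0598
gripper_force: 0.0
```

```bash
python3 - <<'E'
from h import *
w=snap('wrist','w7');b=snap('side','d7');a=snap('scene','s7');s=manip.get_state();print(s['position'],s['contact_force'],s['clock'])
cv2.imwrite('pics/v7.png',np.hstack([cv2.resize(w['pixels'],(448,336)),np.vstack([cv2.resize(b['pixels'][100:184,200:312],(352,264),interpolation=2),cv2.resize(a['pixels'][170:254,170:282],(352,264),interpolation=2)])[:336*1]]) if 0 else np.vstack([cv2.resize(w['pixels'][60:252],(800,300),interpolation=2),np.hstack([cv2.resize(b['pixels'][100:190,200:320],(400,300),interpolation=2),cv2.resize(a['pixels'][165:240,180:280],(400,300),interpolation=2)])]))
E
```

```text
[ 0.51612514 -0.05967505  0.24470643] [ 0.10712896  0.79257557 -0.22268892] 19.9
```

View pics/v7.png

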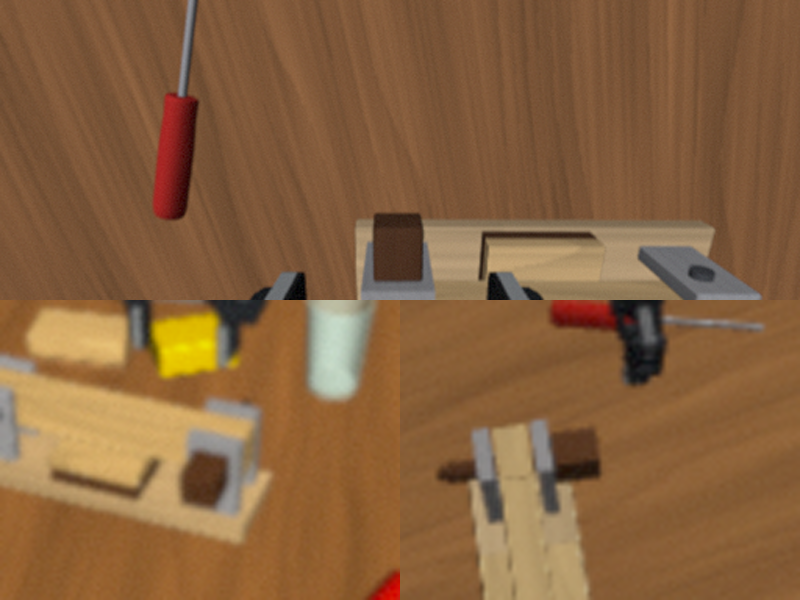

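The head sits against the +y ear (wrist crop 398,245; scene crop 575,452). The tip sticks out beyond the far ear (scene crop 455,470), the bar is down and the gripper is clear.

```bash
python3 -c "
from rig import manip; print(manip.sign_off())"
```

```text
the job is handed in; nothing more can be done
None
```

The job is handed in at about 20 s: the bar is down in the fork, the pin is through both ears and the bar with its head against the ear, and the gripper is open and clear; no verdict came back.

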